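# Refit the hand crank of a feed unit and wind it home

### The job

The hand crank has come off the printer feed unit. Put it back on the unit's upright flatted shaft, turned so that its D-shaped bore matches the flat, and push it fully home; then wind the shaft clockwise (seen from above) with the crank, about one full turn, until the little carriage has reached the end stop of its rail. Move the carriage only by the crank, leave the crank sitting on the shaft, and do not push the motor, the tape roll or the small white gear about.

Things in the scene. Friction and masses are not known exactly. Their poses are not given: they have to be found in the camera images.
- feed_unit: Fixed grey gear housing, 110 x 110 x 50 mm high, with a lower dark rail bed (24 mm high, 136 mm long in y) from 56 to 110 mm out along its x axis. Origin on the bench under the shaft; x points from the shaft to the rail, y along the rail, z up. It may stand turned by up to 0.4 rad. The end stop with a rubber buffer is at the rail's -y end.
- shaft_seat (a point): Centre of the shoulder (26 mm wide, 54 mm above the bench) on which the crank's hub rests when home. The bare shaft rises 32 mm above it: 18 mm diameter, one flat along its whole length 3.5 mm from the axis, top edge chamfered 2 mm. The frame turns with the shaft: z up the shaft, x square out of the flat.
- drive_shaft (a joint): Angle of the shaft in rad, growing clockwise seen from above; it starts between 0.1 and 0.8 and runs against a hard end at 7.2, where the carriage meets the stop. Turning it takes about 0.08 N m of friction (about 1.5 N at the crank's grip) and it stays where it is left.
- crank: Loose aluminium hand crank, about 0.16 kg, lying as it will sit, grip up. Hub 36 mm high, 38 mm diameter, with outside flats 32 mm apart on its +y and -y sides: grasp these from above. Origin: centre of the hub's underside; z up, x along the arm (18 mm wide, 10 mm thick) to the grip. A dark counterweight reaches 33 mm out at -x. Seated, its x points the same way as shaft_seat's x.
- crank_bore (a point): Mouth of the crank's D-shaped bore, on its axis at the hub's top, 36 mm above the underside; frame as the crank's. The bore goes right through: 19.6 mm diameter, its flat 4.3 mm from the axis on the arm's side (towards +x), edges chamfered 2 mm. Clearance on the shaft: 0.8 mm all round; the rotation must match within about 0.1 rad to enter; seated it has up to 0.2 rad of slack.
- crank_knob (a point): On the axis of the crank's round upright black grip, 55 mm out from the hub's axis: 16 mm in diameter, 32 to 69 mm above the crank's underside; this point lies 54 mm above the underside (108 mm above the bench when seated). The grip spins freely on its pin, so a gripper can hold it firmly, keep its own direction and carry it round a circle.
- carriage: Small aluminium block (40 x 24 x 18 mm) with a black nub, on the rail beside the housing, origin at its centre 40 mm above the bench. Geared to the shaft: it runs 10 mm per rad of shaft angle towards the unit's -y end, 72 mm in all. Not to be touched.
- tape_roll: Bystander: roll of tape lying flat, 92 mm across, 22 mm high. Origin at the centre of its underside.
- step_motor: Bystander: square dark motor standing with its thin shaft up, 50 x 42 x 61 mm. Origin under its centre.
- gear_white: Bystander: small white plastic gear lying flat, 44 mm across, 15 mm high. Origin at the centre of its underside.
Mind the look-alikes: they are no part of the job. Of the things that look like the feed_unit, the larger one is meant.

How it is judged:
By the outcome, as a careful person would: the job done as asked, in the order asked, and still so for the second after the job is handed in, with the robot touching nothing.
It also fails if it takes over 64 s, if anything falls off the work surface, if the arm or the gripper's body presses on something with over 40 N, if the wrist force passes 120 N, or if a joint passes its speed limit or range.

### The arm

A 7-joint arm with a two-finger parallel gripper is mounted at the origin on the work surface; the furniture and walls round the work are solid. World frame = base frame: x ahead of the robot, y to its left, z up, the work surface at z = 0. Lengths are in m, angles in rad, forces in N, time in s.
With the tool pointing down it reaches from about 0.425 to 0.825 m from the base axis. Payload 3.6 kg.
Tool frame: the origin (TCP) lies on the centre line of the jaws, within the pads' length; the fingertips stand 22 mm ahead of it and the grasp point (between the pads) lies 3 mm ahead of it (r.finger_overhang is the distance from the TCP to the fingertips, in m); z points along the fingers, y is the line along which they close (so a half turn about z gives the same grasp; the last joint's range is limited). The gripper opens to 93 mm and grips with 3 to 60 N. Pads are 15 mm wide; open, the fingers measure 128 mm over their backs; the gripper's body (75 mm by 188 mm) begins 65 mm behind the grasp point.
Start: joints at [-1.194, 0.615, -0.013, 1.423, 0.008, 1.103, -0.04], TCP at [0.255, 0.598, 0.241] pointing down, gripper open.
Joint ranges: [-3.12, 3.12], [-0.3, 2.06], [-1.34, 1.32], [0.26, 2.42], [-1.36, 4.5], [0.01, 1.98], [-2.84, 2.84]. Speed limits (rad/s): [2.79, 2.79, 3.14, 3.14, 3.14, 3.14, 3.14].

### API

Orientations are given as a unit quaternion [x, y, z, w].
In Python, from station import readout, optics, workorder, r gives the robot as it stands.
- The arm moves only by the shell command python3 -m pendant 'ROWS' [OPENING] [FORCE]. ROWS is JSON, a list of rows, each a list of 6 numbers: the shift along the world's x, y, z in cm, then the turn, a rotation vector about the world's x, y, z in rad. In form: [[dx, dy, dz, ax, ay, az], ...]. A call has 1 to 8 rows; each row shifts and turns the commanded pose from where the row before left it; what a row does not reach is not made up. A row lasts 1/8 s, in which the tool goes at most 62.5 mm and 10.7 degrees, less where a joint would pass 70% of its speed; a pose out of reach is approached as far as the arm can. A call is refused whole if a number of a shift passes 6.25 or a number of a turn 0.188, either way. A call with a gripper value outside its range is refused whole. OPENING is the opening in per cent of the stroke, from 0 (shut) to 100 (fully open), set as the call begins (- or left out, the last holds). The fingers move at their own pace and stop on an object; FORCE is the grip in N (left out, the last holds). Time passes only in rows, so rows that do not move let the fingers close. It gives the time, the measured TCP pose, the force, the opening and the grip force at its end, in the units of the state.
- readout.state(): the state, without advancing time (a new reading comes with each control period).
- optics.snapshot(name): name is "side" or "top" or "wrist"; returns a dict with "pixels" (420x560x3 uint8, red, green, blue), "z_map" (420x560 float32, m along the optical axis (not along the pixel's ray), 0 where there is no reading), "K" (3x3 intrinsics, pixels), "k1" (the pictures are not rectified: a ray, as slopes to the right and down, at radius r is drawn at 1 + k1 r^2 times it, then the intrinsics apply), "xyz" and "rotation" of the camera in the world; the wrist camera has in their place "hand_eye" (4x4, takes a point from camera to tool coordinates, whose origin is the TCP and whose axes are the flange's). Camera axes: x right, y up, looking along -z (the intrinsics and any distortion apply to the point x, -y, -z); pixel columns grow to the right and rows downward; lengths in m; the calibration is good to about 2 mm. A picture is of the moment at which its call begins: read the wrist's pose just before it.
- workorder.job_done(): hands the job in; it is judged then, once.
The state is a dict: "clock": time; "joint_positions": joint angles; "qvel": joint speeds; "joint_efforts": joint torques, N m; "ee_pos": TCP position; "tool_rot": TCP orientation; "force": force on the tool from outside, world axes, zero at the start; "moment": the same for the moment, N m; "gripper_width": opening from 0.0 (shut) to 1.0 (fully open); "finger_force": force on a finger pad.
Only numpy, scipy, OpenCV 4.12 (cv2) and the standard library are available. Lean on these libraries where they do the work, as an engineer would, in place of code of your own. Each camera call takes 0.05 s, during which the arm holds its last target. There are 200 camera calls.

## Working session

There is one attempt and no reset: what is moved stays moved. The work goes in short steps, Python scripts to look and compute and a shell command to move; the robot and the scene stay as the last step left them, time stands still between calls to the robot, and variables do not carry over. Pictures are saved under pics/ and viewed, at most 10 in all, crops included, and the job is handed in when it is done.

```bash
ls; mkdir -p pics; cat > h.py <<'E'
import numpy as np, cv2
from scipy.spatial.transform import Rotation as R
from station import readout, optics, workorder, r
def cloud(s, st=None):
    """world xyz per pixel"""
    z=s["z_map"]; K=np.array(s["K"]); k1=s["k1"]
    v,u=np.mgrid[0:z.shape[0],0:z.shape[1]]
    d=np.stack([(u-K[0,2])/K[0,0],(v-K[1,2])/K[1,1]],-1)
    q=d.copy()
    for _ in range(15): q=d/(1+k1*(q**2).sum(-1,keepdims=True))
    p=np.stack([q[...,0]*z,-q[...,1]*z,-z],-1)
    if "hand_eye" in s:
        H=np.array(s["hand_eye"]); p=p@H[:3,:3].T+H[:3,3]
        return p@R.from_quat(st["tool_rot"]).as_matrix().T+np.array(st["ee_pos"])
    M=np.array(s["rotation"]); M=M if M.shape==(3,3) else R.from_quat(M).as_matrix()
    return p@M.T+np.array(s["xyz"])
def snap(n):
    st=readout.state(); s=optics.snapshot(n); P=cloud(s,st); P[s["z_map"]==0]=np.nan
    return s["pixels"],P
E
python3 - <<'E'
from h import *
st=readout.state(); print(st)
for n in("top","side"):
    im,P=snap(n); cv2.imwrite(f"pics/{n}0.png",im[...,::-1]); np.save(f"{n}0.npy",P)
    print(n,np.nanmin(P,(0,1)),np.nanmax(P,(0,1)))
E
```

```text
pics
{'clock': 0.0, 'joint_positions': array([-1.19351827,  0.61586765, -0.01260138,  1.42488994,  0.00810258,
        1.10338459, -0.04042667]), 'qvel': array([-0.00057538,  0.00237237,  0.00144567,  0.00131744, -0.00011121,
        0.00089188,  0.00065261]), 'joint_efforts': array([-3.67933653e-04, -4.58934116e+01,  2.08974942e-01, -1.65744746e+01,
       -6.10182923e-02,  2.03201902e-02,  2.04272274e-04]), 'ee_pos': array([0.25509391, 0.59705768, 0.23951759]), 'tool_rot': array([ 2.00506134e-01,  9.79691650e-01, -1.22865023e-03, -2.27946863e-04]), 'force': array([-0.27602414,  0.3390533 , -0.24135477]), 'moment': array([ 0.07086428, -0.00334301,  0.05192639]), 'finger_force': 0.0, 'gripper_width': 1.0027042501201961}
top [-0.25855217 -0.87961068 -0.96825601] [1.90686647 1.56252522 0.7515336 ]
side [-0.24947216 -0.59808793 -0.72549676] [3.29789105 2.25862357 0.57987957]
```

View pics/top0.png

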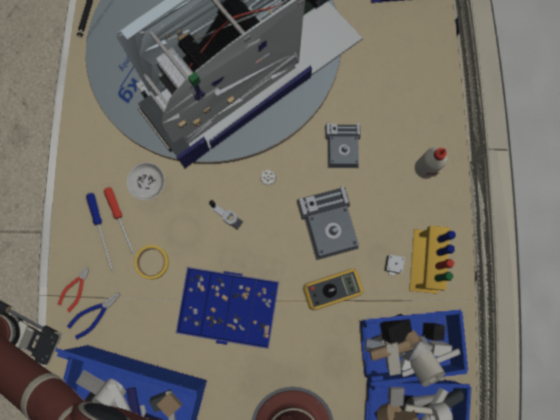

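View pics/side0.png

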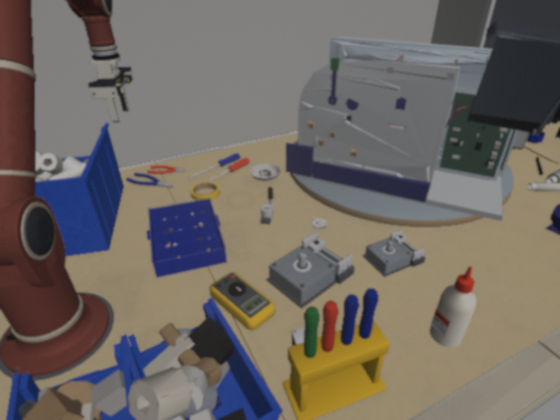

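Top view: the crank is at about (226,213), with its black grip towards (214,206). The large feed unit is at (332,225) and its smaller look-alike at (343,148). The white gear is at (268,178), the tape ring at (151,262) and the motor at (395,264). A whitish disc at (145,181) is another look-alike. The side view agrees: large unit (305,268), small unit (390,252), crank (267,205). I choose the large unit at (332,225) and the crank at (226,213), and check both in a crop.

```bash
python3 - <<'E'
from h import *
im=cv2.imread("pics/top0.png")
a=cv2.resize(im[190:240,195:255],None,fx=6.5,fy=6.5,interpolation=cv2.INTER_CUBIC)
b=cv2.resize(im[180:260,290:362],None,fx=5,fy=5,interpolation=cv2.INTER_CUBIC)
H=max(a.shape[0],b.shape[0]); c=np.zeros((H,a.shape[1]+b.shape[1],3),np.uint8); c[:a.shape[0],:a.shape[1]]=a; c[:b.shape[0],a.shape[1]:]=b
print(c.shape,a.shape);cv2.imwrite("pics/crop1.png",c)
P=np.load("top0.npy")
for n,(u,v) in dict(grip=(214,206),hub=(233,218),shaft=(334,229),motor=(395,264),gear=(268,178),tape=(137,262),small=(343,148),multim=(332,290),bench=(280,220),board=(230,300)).items(): print(n,P[v,u].round(4))
print((P[200:228,205:245,2]*1000).round(0)[::2,::2].astype(int))
E
```

```text
(400, 750, 3) (325, 390, 3)
grip [0.5776 0.2098 0.05  ]
hub [0.549  0.1606 0.0306]
shaft [ 0.5133 -0.1014  0.0848]
motor [ 0.4269 -0.2654  0.0443]
gear [0.6625 0.0688 0.0136]
tape [0.4297 0.4176 0.0208]
small [ 0.7366 -0.1323  0.0547]
multim [ 0.36   -0.0992  0.0426]
bench [ 0.5497  0.0356 -0.004 ]
board [0.3331 0.1671 0.0041]
[[                   6                   -2                    6
                    69                   67                    0
                    -3                   -6                    3
                     2                    0                   -9
                     3                    6                   -4
                    -1                   -7                   -3
                    -1                    2]
 [                   0                   -5                   68
                    66                   69                    0
                    -1                   -2                   -2
                    -3                    0                    3
                    -2                    3                    1
           
[... 4679 characters left out ...]
       1                    0
                    27                   28                   12
                    15                   15                   13
                     3                   -1]
 [                  -2                   -3                    3
                     2                   -6                   -1
                    -4                    4                    7
                    -4                    0                    2
                    -8                    1                   14
                    11                   12                    9
                     2                    0]]<stdin>:9: RuntimeWarning: invalid value encountered in cast
```

View pics/crop1.png

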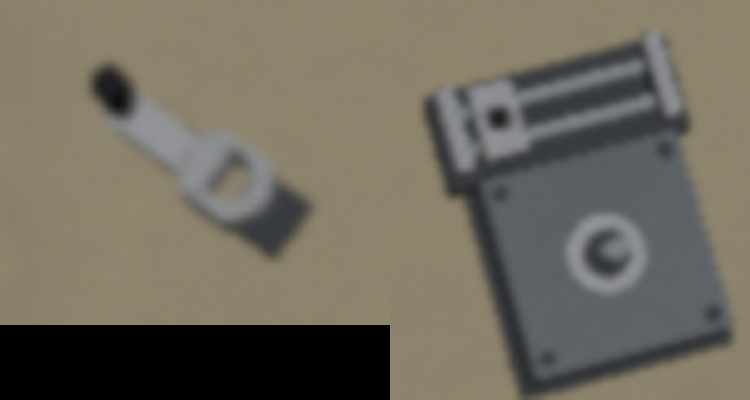

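The crop confirms the choice. The crank has its black grip at the upper left, D-hub at centre and dark counterweight at the lower right. The large unit has its rail at the top, the carriage at the left (+y) end and the shaft at crop (605,250). Next I move the wrist camera over the crank.

```bash
python3 -m pendant '[[2.9,-4.2,0,0,0,-0.18],[2.9,-4.2,0,0,0,-0.18],[2.9,-4.2,0,0,0,-0.18],[2.9,-4.2,0,0,0,-0.18],[2.9,-4.2,0,0,0,-0.18],[2.9,-4.2,0,0,0,-0.18],[2.9,-4.2,0,0,0,-0.18],[2.9,-4.2,0,0,0,-0.18]]' && python3 -m pendant '[[2.9,-4.2,0,0,0,-0.18],[2.5,-4.2,0,0,0,-0.18],[0,0,0,0,0,0]]'
python3 - <<'E'
from h import *
s=optics.snapshot("wrist");print(np.array(s["hand_eye"]).round(3),s["K"],s["k1"])
im,P=snap("wrist"); cv2.imwrite("pics/w1.png",im[...,::-1]); np.save("w1.npy",P); st=readout.state(); print(st["ee_pos"],st["joint_positions"].round(2))
E
```

```text
clock: 1.1
ee_pos: [0.4878, 0.2603, 0.2404]
tool_rot: [0.798, 0.602, -0.0, -0.0]
force: [0.5, 0.5, -0.1]
gripper_width: 0.998
finger_force: 0.0
clock: 1.48
ee_pos: [0.5431, 0.1722, 0.2406]
tool_rot: [0.894, 0.448, -0.0, 0.002]
force: [0.2, -0.1, -0.4]
gripper_width: 1.001
finger_force: 0.0
[[-0.001  0.957  0.291  0.081]
 [ 1.     0.     0.001 -0.   ]
 [ 0.     0.291 -0.957 -0.143]
 [ 0.     0.     0.     1.   ]] [[304.57999605   0.         281.85520575]
 [  0.         304.57999605 209.21462208]
 [  0.           0.           1.        ]] -0.027297248923822022
[0.54097246 0.17781124 0.24011388] [-0.67  0.53  0.5   1.67 -0.29  1.02 -0.71]
```

View pics/w1.png

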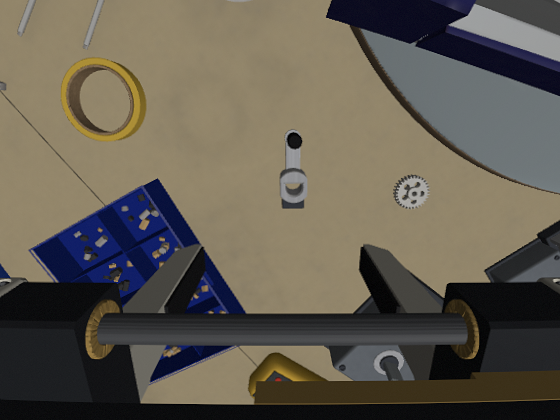

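Wrist view: crank with grip at (294,140), hub at (293,185) and counterweight below it; the arm is almost along tool x. White gear at (411,192), tape at (104,98). The unit's shaft is just visible at (388,362). Now I measure the crank.

```bash
python3 - <<'E'
from h import *
im=cv2.imread("pics/w1.png"); P=np.load("w1.npy"); st=readout.state()
M=R.from_quat(st["tool_rot"]).as_matrix(); print("tool x,y yaw",np.arctan2(M[1,0],M[0,0]),np.arctan2(M[1,1],M[0,1]), M[:,2].round(3))
sub=P[120:215,270:320]
print("bench",np.nanmedian(P[200:230,215:265,2]))
z=sub[...,2]
top=sub[(z>.031)&(z<.041)&(np.arange(120,215)[:,None]>163)]; 
c,rr=cv2.minEnclosingCircle((top[:,:2]*1e3).astype(np.float32)); print("hub",len(top),c,rr,np.median(top[:,2]), top[:,:2].mean(0))
g=sub[(z>.062)&(z<.074)]; c2,r2=cv2.minEnclosingCircle((g[:,:2]*1e3).astype(np.float32)); print("grip",len(g),c2,r2,np.median(g[:,2]),g[:,:2].mean(0))
print("arm yaw",np.arctan2(c2[1]-c[1],c2[0]-c[0]), np.hypot(c2[1]-c[1],c2[0]-c[0]))
a=sub[(z>.005)&(z<.018)]; d=np.linalg.svd(a[:,:2]-a[:,:2].mean(0),full_matrices=False)[2][0]; print("arm pca",np.arctan2(*d[::-1]),a[:,:2].mean(0))
b=(P[...,2]>.045)&(P[...,2]<.1); 
print("shaft",P[355:372:4,380:397:4,:].round(3).reshape(-1,3))
E
```

```text
tool x,y yaw 0.9379946137267537 -0.6328025019183084 [-0.001  0.    -1.   ]
bench -0.001323429108130783
hub 597 (552.454345703125, 170.24652099609375) 19.154300689697266 0.034635688192098446 [0.55358484 0.17076352]
grip 187 (585.1085815429688, 214.4766082763672) 7.858205318450928 0.06735020493853078 [0.5851622 0.2148163]
arm yaw 0.934837622364693 54.97817511617444
arm pca -2.173829751981325 [0.56159075 0.1828822 ]
shaft [[ 0.513 -0.085  0.05 ]
 [ 0.518 -0.088  0.051]
 [ 0.522 -0.091  0.051]
 [ 0.526 -0.095  0.05 ]
 [ 0.531 -0.098  0.05 ]
 [ 0.51  -0.09   0.051]
 [ 0.515 -0.091  0.054]
 [ 0.519 -0.094  0.054]
 [ 0.524 -0.097  0.054]
 [ 0.528 -0.102  0.052]
 [ 0.507 -0.094  0.052]
 [ 0.512 -0.093  0.057]
 [ 0.516 -0.098  0.055]
 [ 0.52  -0.103  0.054]
 [ 0.525 -0.106  0.054]
 [ 0.503 -0.1    0.052]
 [ 0.51  -0.096  0.059]
 [ 0.515 -0.095  0.064]
 [ 0.519 -0.101  0.061]
 [ 0.522 -0.106  0.059]
 [ 0.499 -0.109  0.05 ]
 [ 0.504 -0.111  0.051]
 [ 0.513 -0.094  0.07 ]
 [ 0.517 -0.099  0.069]
 [ 0.521 -0.104  0.067]]
```

Hub at (552.4, 170.2) mm and grip 54.98 mm away, with heights and radii as specified and arm yaw 0.935. Before grasping I look at the shaft.

```bash
python3 -m pendant '[[-0.5,-4.8,0,0,0,0],[-0.5,-4.8,0,0,0,0],[-0.5,-4.8,0,0,0,0],[-0.5,-4.8,0,0,0,0],[-0.5,-4.8,0,0,0,0],[-0.5,-4.8,0,0,0,0],[0,0,0,0,0,0],[0,0,0,0,0,0]]'
python3 - <<'E'
from h import *
st=readout.state(); print(st["ee_pos"],st["joint_positions"].round(2))
im,P=snap("wrist"); np.save("w2.npy",P)
cv2.imwrite("pics/w2.png",im[...,::-1])
for n,m in dict(top=(P[...,2]>.08)&(P[...,2]<.092)).items():
    m[300:]=0; n2,lab,s,c=cv2.connectedComponentsWithStats(m.astype(np.uint8))
    print([(x.tolist(),y.round()) for x,y in zip(s[1:],c[1:]) if x[4]>20])
E
```

```text
clock: 2.58
ee_pos: [0.5116, -0.1079, 0.2403]
tool_rot: [0.891, 0.453, 0.0, -0.001]
force: [0.5, -0.2, 0.2]
gripper_width: 0.998
finger_force: 0.0
[ 0.51162162 -0.10793766  0.24034269] [-0.18  0.46  0.52  1.8  -0.27  0.96 -0.18]
[([275, 188, 17, 15, 182], array([282., 195.])), ([525, 260, 35, 22, 310], array([541., 270.]))]
```

View pics/w2.png

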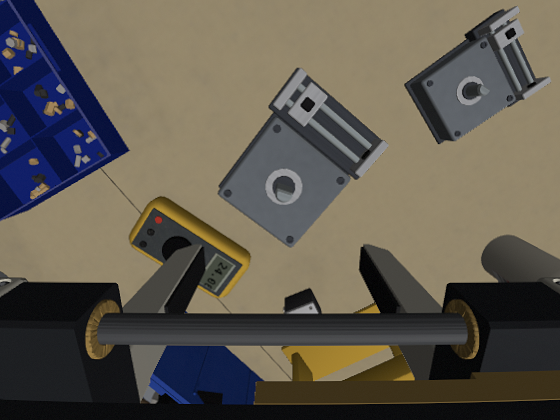

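The large unit's shaft is at (283,190), inside a bright shoulder ring. The carriage is at (307,103) at the left end of the rail, with the stop at (370,158).

```bash
python3 - <<'E'
from h import *
from scipy.optimize import least_squares
P=np.load("w2.npy"); im=cv2.imread("pics/w2.png"); z=P[...,2]
m=np.zeros(z.shape,bool); m[165:215,255:310]=1
t=P[m&(z>.081)&(z<.092)]; print(len(t),np.median(t[:,2]))
# shoulder ring
s=P[m&(z>.0525)&(z<.0575)]; c0,r0=cv2.minEnclosingCircle((t[:,:2]*1e3).astype(np.float32)); print("top circ",c0,r0)
xy=t[:,:2]*1e3; area_c=xy.mean(0)
d=xy-c0; a=np.arctan2(d[:,1],d[:,0])
for k in np.arange(-np.pi,np.pi,.3): 
    u=np.array([np.cos(k),np.sin(k)]); print(round(k,2),round(np.percentile(xy@u,98)-np.array(c0)@u,1),end=" | ")
print("\ncentroid dir",np.arctan2(*(area_c-c0)[::-1]), area_c-c0)
# housing top yaw
h=P[(z>.046)&(z<.0525)]; h=h[np.hypot(h[:,0]-.51,h[:,1]+.1)<.09]
print("housing",cv2.minAreaRect((h[:,:2]*1e3).astype(np.float32)))
cv2.imwrite("pics/shaft.png",cv2.resize(im[165:215,250:315],None,fx=9,fy=9,interpolation=cv2.INTER_CUBIC))
E
```

```text
180 0.08437460945569597
top circ (515.135498046875, -103.09965515136719) 8.903202056884766
-3.14 7.4 | -2.84 7.3 | -2.54 7.7 | -2.24 8.1 | -1.94 7.9 | -1.64 7.8 | -1.34 8.0 | -1.04 8.1 | -0.74 8.3 | -0.44 7.8 | -0.14 6.9 | 0.16 5.8 | 0.46 4.5 | 0.76 4.4 | 1.06 5.5 | 1.36 7.1 | 1.66 7.8 | 1.96 8.0 | 2.26 7.9 | 2.56 7.8 | 2.86 7.4 | 
centroid dir -2.511458480790163 [-0.70321065 -0.51286577]
housing ((528.3111572265625, -95.40579223632812), (137.35231018066406, 119.14620208740234), 15.38338565826416)
```

View pics/shaft.png

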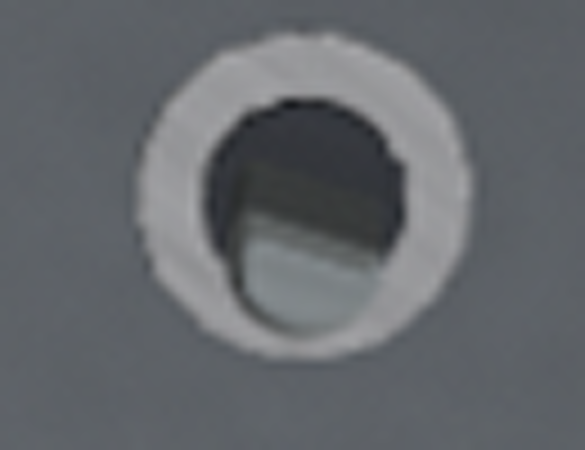

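```bash
cat >> h.py <<'E'
def raypt(s,st,uv,zw):
    """world points of pixels uv on plane z=zw (wrist)"""
    K=np.array(s["K"]); uv=np.atleast_2d(uv).astype(float)
    d=(uv-K[:2,2])/[K[0,0],K[1,1]]; q=d.copy()
    for _ in range(15): q=d/(1+s["k1"]*(q**2).sum(-1,keepdims=True))
    H=np.array(s["hand_eye"]); M=R.from_quat(st["tool_rot"]).as_matrix()
    v=np.c_[q[:,0],-q[:,1],-np.ones(len(q))]@H[:3,:3].T@M.T; o=M@H[:3,3]+st["ee_pos"]
    return o+v*((zw-o[2])/v[:,2])[:,None]
E
python3 - <<'E'
from h import *
st=readout.state(); s=optics.snapshot("wrist"); g=cv2.cvtColor(s["pixels"],cv2.COLOR_RGB2GRAY).astype(float)
# flat's top edge: steepest dark->light step per column
x0,y0=250,165; pts=[]
for u in range(279,292):
    col=cv2.GaussianBlur(g,(3,3),0)[184:196,u]; d=np.diff(col); i=int(d.argmax())
    if 0<i<len(d)-1: a,b,c=d[i-1:i+2]; i=i+.5*(a-c)/(a-2*b+c)
    pts.append((u,184+i+.5))
print(np.round(pts,1).tolist())
W=raypt(s,st,pts,.085)[:,:2]*1e3
vx,vy,cx,cy=cv2.fitLine(W.astype(np.float32),cv2.DIST_HUBER,0,.01,.01).ravel()
n=np.array([-vy,vx]); n*=np.sign(n@[.81,.59]); print("flat yaw",np.arctan2(n[1],n[0]),"dist to axis",n@(np.array([cx,cy])-[515.1,-103.1]))
# bright ring outer contour
m=((g>135)*255).astype(np.uint8); mm=np.zeros_like(m); mm[165:215,255:312]=m[165:215,255:312]
cs,_=cv2.findContours(mm,cv2.RETR_EXTERNAL,cv2.CHAIN_APPROX_NONE); c=max(cs,key=cv2.contourArea)[:,0]
for zz in(.050,.052,.054):
    w=raypt(s,st,c,zz)[:,:2]*1e3; print(zz,cv2.fitEllipse(w.astype(np.float32)))
E
```

```text
[[279.0, 188.8], [280.0, 189.3], [281.0, 189.5], [282.0, 189.9], [283.0, 190.4], [284.0, 190.5], [285.0, 190.9], [286.0, 191.4], [287.0, 191.6], [288.0, 191.9], [289.0, 192.4], [290.0, 192.6], [291.0, 193.8]]
flat yaw 0.6032183 dist to axis 5.008902422789266
0.05 ((516.089111328125, -102.93123626708984), (39.50509262084961, 39.58030700683594), 73.62674713134766)
0.052 ((516.3478393554688, -102.56443786621094), (39.267974853515625, 39.34273147583008), 73.62554168701172)
0.054 ((516.6065673828125, -102.19763946533203), (39.030853271484375, 39.10516357421875), 73.62677764892578)
```

Flat yaw is about 0.61. The centre estimates agree to about 1 mm: (516.1, -102.6). I turn the tool to the fitting yaw here and remeasure, so that calibration bias cancels.

```bash
cat > shaft.py <<'E'
from h import *
st=readout.state(); s=optics.snapshot("wrist"); g=cv2.cvtColor(s["pixels"],cv2.COLOR_RGB2GRAY).astype(float)
P=cloud(s,st); z=P[...,2]; near=np.hypot(P[...,0]-.516,P[...,1]+.1026)<.03
t=P[near&(z>.079)&(z<.092)][:,:2]*1e3; print("top circ",cv2.minEnclosingCircle(t.astype(np.float32)))
vs,us=np.where(near&(z>.079)&(z<.092)); print(us.min(),us.max(),vs.min(),vs.max())
m=((g>135)&near&(z<.062)).astype(np.uint8)*255
cs,_=cv2.findContours(m,cv2.RETR_EXTERNAL,cv2.CHAIN_APPROX_NONE); c=max(cs,key=cv2.contourArea)[:,0]
print("ring",cv2.fitEllipse((raypt(s,st,c,.052)[:,:2]*1e3).astype(np.float32)))
b=cv2.GaussianBlur(g,(3,3),0); pts=[]; v0=vs.min()-5
for u in range(us.min()+4,us.max()-3):
    d=np.diff(b[v0:v0+12,u]); i=int(d.argmax())
    if 0<i<len(d)-1: a,e,f=d[i-1:i+2]; i=i+.5*(a-f)/(a-2*e+f)
    pts.append((u,v0+i+.5))
print(np.round(pts,1).tolist())
W=raypt(s,st,pts,.085)[:,:2]*1e3
vx,vy,cx,cy=cv2.fitLine(W.astype(np.float32),cv2.DIST_HUBER,0,.01,.01).ravel()
n=np.array([-vy,vx]); n*=np.sign(n@[.81,.59]); print("flat yaw",np.arctan2(n[1],n[0]),"dist",n@(np.array([cx,cy])-[516.1,-102.6]))
M=R.from_quat(st["tool_rot"]).as_matrix(); print("tool x yaw",np.arctan2(M[1,0],M[0,0]),st["ee_pos"],st["joint_positions"].round(2))
E
python3 -m pendant '[[0,0,0,0,0,-0.165],[0,0,0,0,0,-0.165],[0,0,0,0,0,0],[0,0,0,0,0,0]]'; python3 shaft.py
```

```text
clock: 3.18
ee_pos: [0.5115, -0.1092, 0.2405]
tool_rot: [0.953, 0.301, -0.0, -0.0]
force: [0.1, 0.6, -0.7]
gripper_width: 1.003
finger_force: 0.0
top circ ((515.5232543945312, -103.01512908935547), 9.058110237121582)
271 288 189 201
ring ((516.572021484375, -102.64202880859375), (38.97173309326172, 39.175140380859375), 85.94132232666016)
[[275.0, 189.2], [276.0, 189.2], [277.0, 189.2], [278.0, 189.2], [279.0, 189.2], [280.0, 189.2], [281.0, 189.2], [282.0, 189.3], [283.0, 189.3], [284.0, 189.3]]
flat yaw 0.6042979 dist 3.885276578213939
tool x yaw 0.6123333260338294 [ 0.5115452  -0.10915331  0.24050719] [-0.24  0.47  0.61  1.8  -0.32  0.97 -0.45]
```

```bash
python3 -m pendant '[[0.7,4.65,0,0,0,0.1625],[0.7,4.65,0,0,0,0.1625],[0.7,4.65,0,0,0,0],[0.7,4.65,0,0,0,0],[0.65,4.65,0,0,0,0],[0.65,4.65,0,0,0,0],[0,0,-5,0,0,0],[0,0,-5,0,0,0]]';python3 -m pendant '[[0,0,-4,0,0,0],[0,0,0,0,0,0],[0,0,0,0,0,0]]'
python3 - <<'E'
from h import *
st=readout.state();M=R.from_quat(st["tool_rot"]).as_matrix(); print("tool x yaw",np.arctan2(M[1,0],M[0,0]),(np.array([.5524,.1703,.028])-st["ee_pos"])*100)
im,P=snap("wrist"); z=P[...,2]; near=np.hypot(P[...,0]-.5525,P[...,1]-.1703)<.023
t=P[near&(z>.030)&(z<.042)][:,:2]*1e3; print(len(t),cv2.minEnclosingCircle(t.astype(np.float32)))
g=P[(np.hypot(P[...,0]-.585,P[...,1]-.2145)<.015)&(z>.062)&(z<.075)][:,:2]*1e3; print(len(g),cv2.minEnclosingCircle(g.astype(np.float32)))
E
```

```text
clock: 4.22
ee_pos: [0.5527, 0.1702, 0.1399]
tool_rot: [0.892, 0.451, 0.001, -0.0]
force: [-0.6, 0.2, -1.1]
gripper_width: 1.004
finger_force: 0.0
clock: 4.6
ee_pos: [0.5536, 0.1688, 0.1021]
tool_rot: [0.893, 0.45, 0.001, 0.0]
force: [0.3, 0.2, -0.4]
gripper_width: 0.996
finger_force: 0.0
tool x yaw 0.9332011533851726 [-0.12091648  0.15333428 -7.41116558]
1499 ((553.3170776367188, 170.00059509277344), 19.34659194946289)
560 ((585.4522094726562, 214.59596252441406), 7.973448276519775)
```

```bash
python3 -m pendant '[[-0.07,0.13,-2.4,0,0,0],[0,0,-2.5,0,0,0],[0,0,-2.5,0,0,0],[0,0,0,0,0,0],[0,0,0,0,0,0]]'; python3 -m pendant '[[0,0,0,0,0,0],[0,0,0,0,0,0],[0,0,0,0,0,0],[0,0,0,0,0,0],[0,0,0,0,0,0]]' 0 25
```

```text
clock: 5.28
ee_pos: [0.5531, 0.1702, 0.0285]
tool_rot: [0.893, 0.45, 0.002, 0.0]
force: [-0.0, 0.3, -0.7]
gripper_width: 1.001
finger_force: 0.0
clock: 5.9
ee_pos: [0.5517, 0.17, 0.0266]
tool_rot: [0.893, 0.45, -0.0, -0.0]
force: [0.2, -0.5, 0.9]
gripper_width: 0.51
finger_force: 0.0
```

```bash
python3 -m pendant '[[0,0,0,0,0,0],[0,0,0,0,0,0],[0,0,0,0,0,0],[0,0,0,0,0,0],[0,0,0,0,0,0]]'; python3 -m pendant '[[0,0,3,0,0,0],[0,0,5,0,0,0],[0,0,5,0,0,0],[0,0,0,0,0,0],[0,0,0,0,0,0]]' - 30
python3 - <<'E'
from h import *
st=readout.state();M=R.from_quat(st["tool_rot"]).as_matrix(); y=np.arctan2(M[1,0],M[0,0]);print("tool x yaw",y,st["ee_pos"])
im,P=snap("wrist"); cv2.imwrite("pics/held.png",im[...,::-1])
T=(P-st["ee_pos"])@M*1e3  # tool frame mm
z=T[...,2]; rr=np.hypot(T[...,0],T[...,1])
print(np.histogram(z[(rr<25)],bins=np.arange(-30,30,4)))
t=T[(rr<24)&(z>-14)&(z<-2)][:,:2]; print(len(t),cv2.minEnclosingCircle(t.astype(np.float32)))
g=T[(np.hypot(T[...,0]-55,T[...,1])<15)&(z<-32)&(z>-60)]; print(len(g),cv2.minEnclosingCircle(g[:,:2].astype(np.float32)),np.median(g[:,2]))
E
```

```text
clock: 6.52
ee_pos: [0.5517, 0.1699, 0.0266]
tool_rot: [0.893, 0.45, 0.0, 0.0]
force: [-0.3, -0.2, -0.3]
gripper_width: 0.339
finger_force: 25.0
clock: 7.15
ee_pos: [0.5502, 0.1703, 0.1556]
tool_rot: [0.893, 0.45, -0.001, -0.001]
force: [-0.4, 0.5, -2.2]
gripper_width: 0.341
finger_force: 30.0
tool x yaw 0.9333140906471508 [0.55021539 0.17027535 0.15557248]
(array([ 194,  222,  216,  198,  186, 2995,  490,  431,  404,  357,  315,
        429,  234,   60]), array([-30, -26, -22, -18, -14, -10,  -6,  -2,   2,   6,  10,  14,  18,
        22,  26]))
3621 ((5.1238203048706055, -0.00842698011547327), 22.564926147460938)
1598 ((56.190547943115234, -0.5130054950714111), 8.171138763427734) -40.74907817039049
```

View pics/held.png

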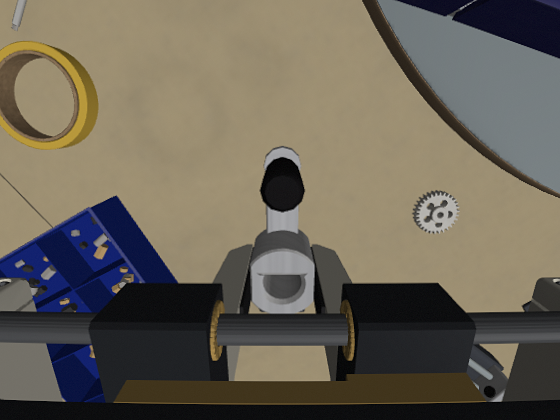

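The crank is held squarely: hub at (283,270), grip at (283,185), with a +1.1 mm offset along tool x. I carry it over the shaft.

```bash
python3 -m pendant '[[-0.5,-3.9,0,0,0,-0.05],[-0.5,-3.9,0,0,0,-0.05],[-0.5,-3.9,0,0,0,-0.05],[-0.5,-3.9,0,0,0,-0.05],[-0.5,-3.9,0,0,0,-0.05],[-0.5,-3.9,0,0,0,-0.05],[-0.5,-3.9,0,0,0,-0.033],[0,0,0,0,0,0]]';python3 -m pendant '[[0,0,-1.5,0,0,0],[0,0,0,0,0,0],[0,0,0,0,0,0],[0,0,0,0,0,0]]'
cat > e.py <<'E'
from h import *
st=readout.state();M=R.from_quat(st["tool_rot"]).as_matrix(); y=np.arctan2(M[1,0],M[0,0]);print("yaw err",0.60-y,"cm",(np.array([.5153,-.1033])-st["ee_pos"][:2])*100,st["ee_pos"],st["moment"].round(2))
E
python3 e.py
```

```text
clock: 8.2
ee_pos: [0.5146, -0.1071, 0.1553]
tool_rot: [0.956, 0.292, -0.002, 0.001]
force: [0.2, 0.1, -2.1]
gripper_width: 0.343
finger_force: 30.0
clock: 8.7
ee_pos: [0.5169, -0.1024, 0.1417]
tool_rot: [0.955, 0.296, 0.0, -0.0]
force: [0.6, -0.4, -2.9]
gripper_width: 0.344
finger_force: 30.0
yaw err -0.0009616350293937259 cm [-0.16094289 -0.0864647 ] [ 0.51690943 -0.10243535  0.14170104] [-0.09  0.14  0.02]
```

```bash
python3 -m pendant '[[-0.16,-0.09,-1.0,0,0,0],[0,0,-1,0,0,0],[0,0,0,0,0,0],[0,0,0,0,0,0]]'; python3 e.py; python3 -m pendant '[[0,0,-0.4,0,0,0],[0,0,-0.3,0,0,0],[0,0,-0.3,0,0,0],[0,0,0,0,0,0]]'; python3 e.py
```

```text
clock: 9.2
ee_pos: [0.5151, -0.104, 0.1215]
tool_rot: [0.955, 0.295, -0.0, -0.0]
force: [0.3, 0.8, -1.2]
gripper_width: 0.343
finger_force: 30.0
yaw err 0.0002793399172065225 cm [0.01846562 0.06989063] [ 0.51511534 -0.10399891  0.12154574] [-0.06  0.09  0.  ]
clock: 9.7
ee_pos: [0.5149, -0.1038, 0.1114]
tool_rot: [0.955, 0.295, -0.0, -0.0]
force: [-0.3, -0.1, -2.9]
gripper_width: 0.343
finger_force: 30.0
yaw err 0.00020662521318781657 cm [0.04334113 0.05307735] [ 0.51486659 -0.10383077  0.1113565 ] [-0.07  0.18 -0.04]
```

```bash
python3 -m pendant '[[0.04,0.05,-0.2,0,0,0],[0,0,-0.3,0,0,0],[0,0,-0.3,0,0,0],[0,0,0,0,0,0]]'; python3 e.py
```

```text
clock: 10.2
ee_pos: [0.5154, -0.1034, 0.1034]
tool_rot: [0.955, 0.295, -0.0, -0.0]
force: [-0.4, 0.1, -2.3]
gripper_width: 0.339
finger_force: 30.0
yaw err 0.00025731536327178173 cm [-0.00538958  0.01278582] [ 0.5153539  -0.10342786  0.10337009] [-0.07  0.13 -0.02]
```

It entered freely, with the underside at about 75 mm. Home is at TCP z of about 0.082, so I continue down.

```bash
python3 -m pendant '[[0,0,-0.4,0,0,0],[0,0,-0.4,0,0,0],[0,0,-0.4,0,0,0],[0,0,-0.4,0,0,0],[0,0,-0.2,0,0,0],[0,0,-0.15,0,0,0],[0,0,0,0,0,0]]'; python3 e.py
```

```text
clock: 11.08
ee_pos: [0.5154, -0.1034, 0.0841]
tool_rot: [0.955, 0.295, -0.0, -0.0]
force: [1.0, 0.1, -2.1]
gripper_width: 0.346
finger_force: 30.0
yaw err 0.0001855674581121569 cm [-0.01475794  0.01019193] [ 0.51544758 -0.10340192  0.08407384] [-0.04  0.12 -0.04]
```

```bash
python3 -m pendant '[[0,0,-0.15,0,0,0],[0,0,-0.1,0,0,0],[0,0,-0.1,0,0,0],[0,0,0,0,0,0]]'; python3 e.py
```

```text
clock: 11.58
ee_pos: [0.5155, -0.1034, 0.0806]
tool_rot: [0.955, 0.295, 0.0, -0.0]
force: [-0.0, -0.2, -2.5]
gripper_width: 0.342
finger_force: 30.0
yaw err 0.00014453816014503573 cm [-0.01768893  0.0070701 ] [ 0.51547689 -0.1033707   0.08060974] [-0.06  0.09 -0.05]
```

```bash
python3 -m pendant '[[0,0,-0.1,0,0,0],[0,0,-0.1,0,0,0],[0,0,0,0,0,0]]'; python3 -m pendant '[[0,0,-0.1,0,0,0],[0,0,-0.1,0,0,0],[0,0,0,0,0,0]]'; python3 e.py
```

```text
clock: 11.95
ee_pos: [0.5156, -0.1035, 0.0804]
tool_rot: [0.955, 0.295, 0.001, -0.0]
force: [-3.1, 1.0, 11.7]
gripper_width: 0.346
finger_force: 30.0
clock: 12.32
ee_pos: [0.5156, -0.1035, 0.0802]
tool_rot: [0.955, 0.295, 0.001, -0.001]
force: [-7.5, 2.7, 23.8]
gripper_width: 0.341
finger_force: 30.0
yaw err 0.0006257063009496022 cm [-0.02691161  0.01939703] [ 0.51556912 -0.10349397  0.08021892] [0.55 1.6  0.03]
```

Hard stop at TCP z 0.0804. That matches the bench grasp offset (0.0266 + 0.054), so the crank is home. I release it, check, and move to the grip.

```bash
python3 -m pendant '[[0,0,0.3,0,0,0],[0,0,0,0,0,0],[0,0,0,0,0,0],[0,0,0,0,0,0],[0,0,0,0,0,0],[0,0,0,0,0,0]]' 60; python3 -m pendant '[[0,0,1,0,0,0],[0,0,3,0,0,0],[0,0,5,0,0,0],[0,0,2,0,0,0],[0,0,0,0,0,0],[0,0,0,0,0,0]]'
cat > k.py <<'E'
from h import *
st=readout.state();M=R.from_quat(st["tool_rot"]).as_matrix(); im,P=snap("wrist"); z=P[...,2]; c=np.array([.5162,-.1027])
d=np.hypot(P[...,0]-c[0],P[...,1]-c[1])
g=P[(d>.04)&(d<.068)&(z>.11)&(z<.132)]; C,rr=cv2.minEnclosingCircle((g[:,:2]*1e3).astype(np.float32)); print("grip",len(g),C,rr,np.median(g[:,2]))
h=P[(d<.022)&(z>.084)&(z<.1)]; print("hub z",len(h),np.median(h[:,2]),cv2.minEnclosingCircle((h[:,:2]*1e3).astype(np.float32)))
q=np.array(C)/1e3-c; print("yaw",np.arctan2(q[1],q[0]),np.hypot(*q)," to grip cm",(np.array(C)/1e3-st["ee_pos"][:2])*100,st["ee_pos"])
E
python3 k.py
```

```text
clock: 13.08
ee_pos: [0.5154, -0.1034, 0.0795]
tool_rot: [0.955, 0.295, -0.0, -0.0]
force: [0.5, 0.7, -0.8]
gripper_width: 0.599
finger_force: 0.0
clock: 13.82
ee_pos: [0.5148, -0.103, 0.189]
tool_rot: [0.955, 0.296, -0.001, -0.001]
force: [-0.2, -0.4, -0.5]
gripper_width: 0.599
finger_force: 0.0
grip 418 (561.3793334960938, -71.1632308959961) 7.922103404998779 0.12132628637384651
hub z 1310 0.08856523513120065 ((515.8539428710938, -101.99456787109375), 19.389135360717773)
yaw 0.6094061488086857 0.05509754967936878  to grip cm [4.66072504 3.18095409] [ 0.51477208 -0.10297277  0.18895848]
```

Seated: hub top at 88.6 mm (the camera reads about 1.4 mm low everywhere). Grip at (561.4, -71.2). Now I grasp the grip.

```bash
python3 -m pendant '[[2.35,1.6,0,0,0,0],[2.3,1.6,0,0,0,0],[0,0,0,0,0,0],[0,0,-3,0,0,0],[0,0,-4.7,0,0,0],[0,0,0,0,0,0],[0,0,0,0,0,0]]'; python3 -m pendant '[[0,0,0,0,0,0],[0,0,0,0,0,0],[0,0,0,0,0,0],[0,0,0,0,0,0],[0,0,0,0,0,0],[0,0,0,0,0,0]]' 0 30
python3 - <<'E'
import numpy as np
c=np.array([.5162,-.1027]); a=0.605
for i in range(0,42):
    th=a-.2*i; n=a-.2*(i+1)
    print(i,np.round(5.5*np.array([np.cos(n)-np.cos(th),np.sin(n)-np.sin(th)]),2), end="; ")
E
```

```text
clock: 14.75
ee_pos: [0.562, -0.0725, 0.1136]
tool_rot: [0.956, 0.295, 0.0, 0.0]
force: [-0.3, -0.2, -0.1]
gripper_width: 0.599
finger_force: 0.0
clock: 15.5
ee_pos: [0.5621, -0.0713, 0.1127]
tool_rot: [0.955, 0.295, 0.0, -0.0]
force: [0.1, 1.2, 0.5]
gripper_width: 0.164
finger_force: 30.0
0 [ 0.53 -0.96]; 1 [ 0.33 -1.05]; 2 [ 0.12 -1.09]; 3 [-0.1  -1.09]; 4 [-0.32 -1.05]; 5 [-0.52 -0.97]; 6 [-0.7  -0.84]; 7 [-0.86 -0.69]; 8 [-0.98 -0.5 ]; 9 [-1.06 -0.3 ]; 10 [-1.1  -0.08]; 11 [-1.09  0.14]; 12 [-1.04  0.35]; 13 [-0.95  0.55]; 14 [-0.82  0.73]; 15 [-0.66  0.88]; 16 [-0.47  0.99]; 17 [-0.27  1.06]; 18 [-0.05  1.1 ]; 19 [0.17 1.09]; 20 [0.38 1.03]; 21 [0.58 0.93]; 22 [0.75 0.8 ]; 23 [0.9  0.64]; 24 [1.   0.45]; 25 [1.07 0.24]; 26 [1.1  0.02]; 27 [ 1.08 -0.2 ]; 28 [ 1.02 -0.41]; 29 [ 0.92 -0.6 ]; 30 [ 0.78 -0.77]; 31 [ 0.61 -0.91]; 32 [ 0.42 -1.02]; 33 [ 0.21 -1.08]; 34 [-0.01 -1.1 ]; 35 [-0.23 -1.07]; 36 [-0.44 -1.01]; 37 [-0.63 -0.9 ]; 38 [-0.8  -0.76]; 39 [-0.93 -0.58]; 40 [-1.03 -0.39]; 41 [-1.08 -0.17];
```

```bash
cat > c.py <<'E'
from h import *
st=readout.state(); d=st["ee_pos"][:2]-np.array([.5162,-.1027]); print("ang",np.arctan2(d[1],d[0]),"r",np.hypot(*d)*1e3,"F",st["force"].round(1),"z",st["ee_pos"][2])
E
python3 -m pendant '[[0.53,-0.96,0,0,0,0],[0.33,-1.05,0,0,0,0],[0.12,-1.09,0,0,0,0],[-0.1,-1.09,0,0,0,0]]'; python3 c.py;  python3 -m pendant '[[-0.32,-1.05,0,0,0,0],[-0.52,-0.97,0,0,0,0],[-0.7,-0.84,0,0,0,0],[-0.86,-0.69,0,0,0,0]]'; python3 c.py
```

```text
clock: 16.0
ee_pos: [0.5716, -0.1144, 0.1128]
tool_rot: [0.955, 0.295, 0.001, 0.0]
force: [1.6, 1.6, 1.0]
gripper_width: 0.166
finger_force: 30.0
ang -0.20813180967762182 r 56.59782016066597 F [1.6 1.6 1. ] z 0.112839031192554
clock: 16.5
ee_pos: [0.5464, -0.1505, 0.1129]
tool_rot: [0.955, 0.295, 0.0, 0.001]
force: [2.7, -1.1, 0.7]
gripper_width: 0.166
finger_force: 30.0
ang -1.0062191564766318 r 56.52172543592369 F [ 2.7 -1.1  0.7] z 0.11289225877335476
```

Forces are low and the radius holds. I continue.

```bash
python3 -m pendant '[[-0.98,-0.5,0,0,0,0],[-1.06,-0.3,0,0,0,0],[-1.1,-0.08,0,0,0,0],[-1.09,0.14,0,0,0,0],[-1.04,0.35,0,0,0,0],[-0.95,0.55,0,0,0,0],[-0.82,0.73,0,0,0,0],[-0.66,0.88,0,0,0,0]]'; python3 c.py
```

```text
clock: 17.5
ee_pos: [0.468, -0.13, 0.1126]
tool_rot: [0.955, 0.295, -0.001, -0.001]
force: [-1.2, -3.1, 4.4]
gripper_width: 0.168
finger_force: 30.0
ang -2.6257611247639834 r 55.39138287245577 F [-1.2 -3.1  4.4] z 0.11256460728416054
```

```bash
python3 -m pendant '[[-0.47,0.99,0,0,0,0],[-0.27,1.06,0,0,0,0],[-0.05,1.1,0,0,0,0],[0.17,1.09,0,0,0,0],[0.38,1.03,0,0,0,0],[0.58,0.93,0,0,0,0],[0.75,0.8,0,0,0,0],[0.9,0.64,0,0,0,0]]'; python3 c.py
```

```text
clock: 18.5
ee_pos: [0.4901, -0.054, 0.1125]
tool_rot: [0.955, 0.296, -0.0, -0.0]
force: [-0.9, -2.1, 2.0]
gripper_width: 0.166
finger_force: 30.0
ang 2.0628313801051386 r 55.21863733527683 F [-0.9 -2.1  2. ] z 0.11251147375043334
```

```bash
python3 -m pendant '[[1.0,0.45,0,0,0,0],[1.07,0.24,0,0,0,0],[1.1,0.02,0,0,0,0],[1.08,-0.2,0,0,0,0],[1.02,-0.41,0,0,0,0],[0.92,-0.6,0,0,0,0],[0.78,-0.77,0,0,0,0]]'; python3 c.py
python3 - <<'E'
from h import *
im,P=snap("top"); cv2.imwrite("pics/c1.png",cv2.resize(im[170:265,285:370],None,fx=6,fy=6,interpolation=cv2.INTER_CUBIC)[...,::-1])
E
```

```text
clock: 19.38
ee_pos: [0.56, -0.0673, 0.1126]
tool_rot: [0.955, 0.296, 0.0, -0.0]
force: [-2.5, 1.3, 3.1]
gripper_width: 0.164
finger_force: 30.0
ang 0.6794039769853438 r 56.26117786566561 F [-2.5  1.3  3.1] z 0.1125546680895625
```

View pics/c1.png

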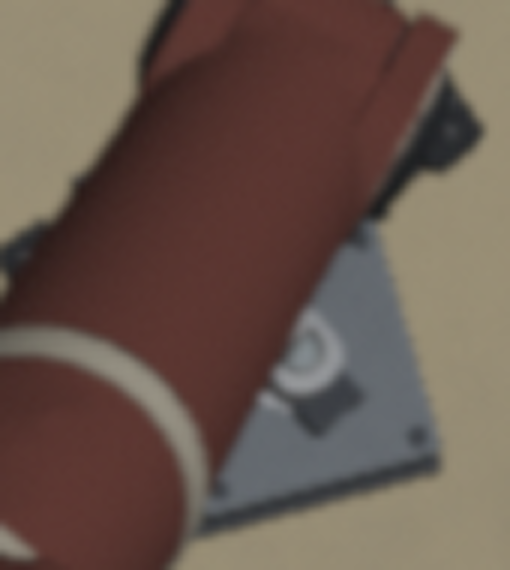

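The arm hides the rail (the crank hub is visible at (305,350), seated). I wind on in small steps and watch the force for the end stop.

```bash
for i in 1; do python3 -m pendant '[[0.61,-0.91,0,0,0,0],[0,0,0,0,0,0]]'; python3 c.py; python3 -m pendant '[[0.42,-1.02,0,0,0,0],[0,0,0,0,0,0]]'; python3 c.py; done | grep -v -e tool_rot -e finger -e grip
```

```text
clock: 19.68
ee_pos: [0.5666, -0.0777, 0.1127]
force: [1.0, 0.2, 1.7]
ang 0.4605828575088865 r 56.254098962551765 F [1.  0.2 1.7] z 0.11272326400140384
clock: 19.92
ee_pos: [0.5706, -0.088, 0.1128]
force: [2.2, 0.3, 0.9]
ang 0.2636688939729555 r 56.30374943713785 F [2.2 0.3 0.9] z 0.11281725091205415
```

```bash
(python3 -m pendant '[[0.11,-0.54,0,0,0,0],[0,0,0,0,0,0]]'; python3 c.py; python3 -m pendant '[[0.08,-0.55,0,0,0,0],[0,0,0,0,0,0]]'; python3 c.py;python3 -m pendant '[[0.02,-0.55,0,0,0,0],[0,0,0,0,0,0]]'; python3 c.py) | grep -e clock -e ang
```

```text
clock: 20.18
ang 0.18083206023348314 r 56.293821185821784 F [2.8 1.1 1.3] z 0.11281653404346077
clock: 20.42
ang 0.07727099599167678 r 56.30447308274381 F [2.9 0.7 1.3] z 0.11288796653998658
clock: 20.68
ang -0.026947186971117473 r 56.31069549134678 F [3.5 0.3 0.4] z 0.11294551603632068
```

```bash
(python3 -m pendant '[[-0.03,-0.55,0,0,0,0],[0,0,0,0,0,0]]'; python3 c.py; python3 -m pendant '[[-0.08,-0.55,0,0,0,0],[0,0,0,0,0,0]]'; python3 c.py) | grep -e clock -e ang
```

```text
clock: 20.92
ang -0.12862551243113132 r 56.32628988319753 F [3.9 0.2 1.6] z 0.11297705058595664
clock: 21.18
ang -0.22512006118433295 r 56.33854603539367 F [ 4.6 -0.4  2. ] z 0.1129194390322068
```

```bash
(python3 -m pendant '[[-0.2,-0.35,0,0,0,0],[0,0,0,0,0,0]]'; python3 c.py; python3 -m pendant '[[-0.11,-0.3,0,0,0,0],[0,0,0,0,0,0]]'; python3 c.py;python3 -m pendant '[[-0.12,-0.3,0,0,0,0],[0,0,0,0,0,0]]'; python3 c.py) | grep -e clock -e ang
```

```text
clock: 21.42
ang -0.28912721615637466 r 56.17592805843311 F [ 6.1 -1.6  1.1] z 0.11315481210027116
clock: 21.68
ang -0.3480455622861215 r 56.17211562845488 F [ 7.5 -1.5  1.2] z 0.11315797788984969
clock: 21.92
ang -0.4106559687065074 r 56.1991394130238 F [ 6.8 -2.5  0.3] z 0.11318006115029902
```

```bash
python3 - <<'E'
from h import *
a=snap("wrist")[0]; b=snap("side")[0]
b=cv2.resize(b[215:315,255:355],(420,420),interpolation=cv2.INTER_CUBIC)
o=np.hstack([a,b]); o=cv2.resize(o,None,fx=.8,fy=.8); cv2.imwrite("pics/c2.png",o[...,::-1]); print(o.shape)
E
```

```text
(336, 784, 3)
```

View pics/c2.png

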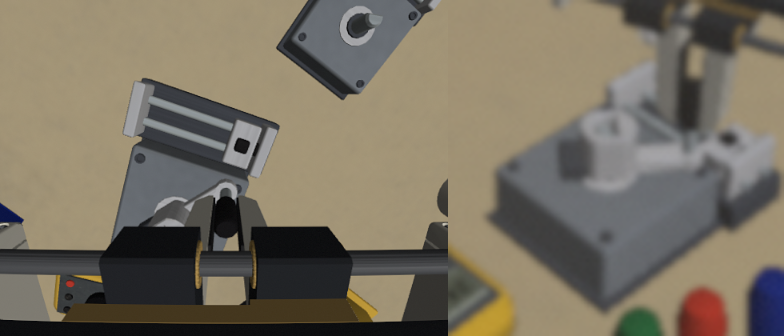

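The carriage at (241,143) is almost at the stop at (264,150); the dark buffer is between them. I wind on until the force rises.

```bash
cat > t.py <<'E'
from h import *
st=readout.state(); d=st["ee_pos"][:2]-np.array([.5168,-.1027]); a=np.arctan2(d[1],d[0]); f=st["force"][:2]
print("ang",a.round(3),"r",(np.hypot(*d)*1e3).round(2),"Frad",(f@[np.cos(a),np.sin(a)]).round(1),"Ftan(cw)",(f@[np.sin(a),-np.cos(a)]).round(1))
s=snap("wrist")[1]; 
# carriage top & stop in unit frame
c,sn=np.cos(.268),np.sin(.268); q=s-np.array([.5168,-.1027,0]); X=q[...,0]*c+q[...,1]*sn; Y=-q[...,0]*sn+q[...,1]*c
m=(X>.06)&(X<.108)&(s[...,2]>.042)&(s[...,2]<.052)&(Y<.0); y=Y[m]*1e3; print("y hist",np.histogram(y,np.arange(-72,-20,3)))
E
python3 t.py; python3 -m pendant '[[-0.16,-0.28,0,0,0,0],[-0.17,-0.27,0,0,0,0],[0,0,0,0,0,0]]'|grep clock; python3 t.py;
```

```text
ang -0.414 r 55.64 Frad 6.0 Ftan(cw) -1.9
y hist (array([  0,   0,   0,   0,  50,  40,  35, 235, 188, 239, 193, 178, 183,
       186, 254, 246,  84]), array([-72, -69, -66, -63, -60, -57, -54, -51, -48, -45, -42, -39, -36,
       -33, -30, -27, -24, -21]))
clock: 22.45
ang -0.492 r 55.66 Frad 7.8 Ftan(cw) -4.4
y hist (array([  0,   0,   0,   0,  56,  43,  33, 214, 202, 239, 190, 185, 180,
       196, 250, 254,  49]), array([-72, -69, -66, -63, -60, -57, -54, -51, -48, -45, -42, -39, -36,
       -33, -30, -27, -24, -21]))
```

```bash
for i in 1; do python3 -m pendant '[[-0.14,-0.27,0,0,0,0],[0,0,0,0,0,0]]'|grep clock; python3 t.py;python3 -m pendant '[[-0.15,-0.27,0,0,0,0],[0,0,0,0,0,0]]'|grep clock; python3 t.py; done
```

```text
clock: 22.75
ang -0.517 r 55.7 Frad 6.9 Ftan(cw) -5.1
y hist (array([  0,   0,   0,   0,  57,  29,  35, 220, 207, 240, 192, 189, 186,
       194, 257, 253,  50]), array([-72, -69, -66, -63, -60, -57, -54, -51, -48, -45, -42, -39, -36,
       -33, -30, -27, -24, -21]))
clock: 23.05
ang -0.542 r 55.74 Frad 6.0 Ftan(cw) -8.9
y hist (array([  0,   0,   0,   0,  59,  23,  31, 221, 208, 243, 195, 189, 187,
       197, 253, 253,  46]), array([-72, -69, -66, -63, -60, -57, -54, -51, -48, -45, -42, -39, -36,
       -33, -30, -27, -24, -21]))
```

```bash
python3 -m pendant '[[-0.17,-0.26,0,0,0,0],[-0.17,-0.26,0,0,0,0],[0,0,0,0,0,0]]'|grep clock; python3 t.py;python3 -m pendant '[[-0.17,-0.26,0,0,0,0],[0,0,0,0,0,0],[0,0,0,0,0,0]]'|grep clock; python3 t.py
```

```text
clock: 23.48
ang -0.593 r 55.74 Frad 6.5 Ftan(cw) -13.8
y hist (array([  0,   0,   0,   0,  51,  35,  31, 216, 203, 250, 194, 187, 189,
       196, 255, 252,  45]), array([-72, -69, -66, -63, -60, -57, -54, -51, -48, -45, -42, -39, -36,
       -33, -30, -27, -24, -21]))
clock: 23.9
ang -0.615 r 55.78 Frad 6.2 Ftan(cw) -16.0
y hist (array([  0,   0,   0,   0,  50,  28,  43, 203, 210, 249, 187, 182, 187,
       197, 254, 251,  42]), array([-72, -69, -66, -63, -60, -57, -54, -51, -48, -45, -42, -39, -36,
       -33, -30, -27, -24, -21]))
```

The force climbs to 16 N while the carriage stays still, so the end stop is reached. I release and retreat upwards.

```bash
python3 -m pendant '[[0.15,0.25,0,0,0,0],[0.15,0.25,0,0,0,0],[0,0,0,0,0,0],[0,0,0,0,0,0],[0,0,0,0,0,0],[0,0,0,0,0,0],[0,0,0,0,0,0]]' 50; python3 -m pendant '[[0,0,2,0,0,0],[0,0,4,0,0,0],[0,0,5,0,0,0],[-3,0,3,0,0,0],[-4,0,0,0,0,0],[0,0,0,0,0,0],[0,0,0,0,0,0]]'; python3 k.py; python3 t.py
python3 - <<'E'
from h import *
a=snap("wrist")[0]; cv2.imwrite("pics/fin.png",cv2.resize(a[20:300,130:450],None,fx=2,fy=2,interpolation=cv2.INTER_CUBIC)[...,::-1])
E
```

```text
clock: 24.82
ee_pos: [0.558, -0.1374, 0.1127]
tool_rot: [0.955, 0.295, -0.0, -0.0]
force: [0.4, 1.0, -0.5]
gripper_width: 0.501
finger_force: 0.0
clock: 25.7
ee_pos: [0.4888, -0.137, 0.2528]
tool_rot: [0.955, 0.296, 0.001, 0.0]
force: [-0.5, -0.4, -0.3]
gripper_width: 0.502
finger_force: 0.0
grip 267 (563.788330078125, -131.74276733398438) 7.933220386505127 0.121258819453161
hub z 943 0.0885686549524844 ((516.531494140625, -103.50123596191406), 18.993167877197266)
yaw -0.5479526484274858 0.05575061877719859  to grip cm [7.50155598 0.52446095] [ 0.48877277 -0.13698738  0.25279396]
ang -2.251 r 44.11 Frad 0.0 Ftan(cw) -0.1
y hist (array([  0,   0,   0,   0,  34,  31,  31,  89,  94, 110,  88,  89,  86,
        88, 114, 115,  23]), array([-72, -69, -66, -63, -60, -57, -54, -51, -48, -45, -42, -39, -36,
       -33, -30, -27, -24, -21]))
```

View pics/fin.png

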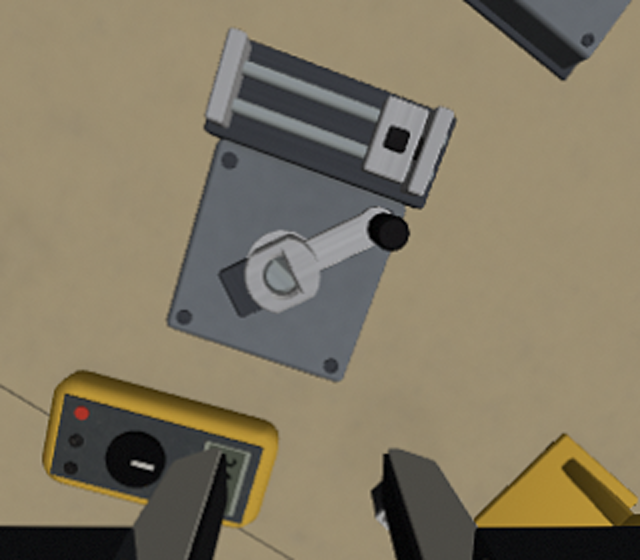

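The final view shows the crank seated at (282,272). The carriage at (397,138) touches the buffer by the stop; its centre is at y of about -36 mm, the full 72 mm travel. The gripper is clear of everything.

```bash
python3 -c "
from station import workorder; print(workorder.job_done())"
```

```text
the job is handed in; nothing more can be done
None
```

The job is handed in: the crank is fully home on the feed unit's shaft and wound clockwise until the carriage met its end stop, at about 26 s on the robot's clock; no verdict was returned.

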